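# Run a tap down to its stop on a sloping jig

### The arm

A 6-joint arm with a two-finger parallel gripper is mounted at the origin on a cart in front of the work surface, level with it; the furniture and walls round the work are solid. World frame = base frame: x ahead of the robot, y to its left, z up, the work surface at z = 0. Lengths are in mm, angles in degrees, forces in N, time in s.
With the tool pointing down it reaches from about 350 to 850 mm from the base axis. Payload 8.1 kg.
Tool frame: the origin (TCP) lies midway between the tips of the shut fingers; the grasp point (between the pads) lies 19 mm behind it; z points along the fingers, y is the line along which they close (so a half turn about z gives the same grasp; the last joint's range is limited). The gripper opens to 85 mm and grips with 20 to 120 N. Pads are 22 mm wide; open, the fingers measure 114 mm over their backs; the gripper's body (76 mm by 85 mm) begins 54 mm behind the grasp point. The pads swing forward as they close: fully open they stand 13 mm farther back than shut.
Start: joints at [-4.893, 7.471, 85.268, -0, 87.261, -4.893], TCP at [600.004, 0.022, 204.392] pointing down, gripper open.
Joint ranges: [-169.43, 169.43], [-51.17, 129.36], [1.28, 143.12], [-76.62, 256.62], [0, 156.53], [-152.29, 152.29]. Speed limits (degrees/s): [136.94, 136.94, 159.86, 180, 180, 180].

### API

Orientations are given as [roll, pitch, yaw] about the fixed x, y, z axes, in that order (R = Rz(yaw) Ry(pitch) Rx(roll)).
In Python, from bench import r gives the robot as it stands.
- The arm moves only by the shell command python3 steer.py FILE [FORCE], which reads ROWS from the file FILE. ROWS is a JSON list of rows, 1 to 8 of them, each an object with the fields turn_vec (a list: a rotation vector rx, ry, rz in normalised numbers (1 is 90 degrees)), pos (a list: dx, dy, dz in shares of 400 mm (1.0 is 400 mm)), finger_gap (the finger opening in mm); a field left out counts as zero (the opening has to be given); each row is the pose to reach, as a shift and turn from the pose commanded when the command began, along the tool's axes at that moment; what a row does not reach only later rows make up. A row lasts 1/8 s, in which the tool goes at most 62.5 mm and 10.7 degrees, less where a joint would pass 70% of its speed; a pose out of reach is approached as far as the arm can. The fingers move at their own pace and stop on an object; FORCE is the grip in N (left out, the last holds). Time passes only in rows, so rows that do not move let the fingers close. It prints the time, the measured TCP pose, the force, the opening and the grip force at its end. Shift and turn numbers lie between -1 and 1, and a call with a number outside is refused. Input that does not fit is refused with a message, and nothing moves.
- r.sense(): the state, without advancing time (a new reading comes with each control period).
- r.snapshot(name): name is "scene" or "side" or "wrist"; returns a dict with "pixels" (420x560x3 uint8, blue, green, red), "fx", "fy", "cx", "cy" (pixels), "D" ([k1, k2, p1, p2, k3] as OpenCV has them; the pictures are not rectified), "pose" (4x4, takes a point from camera to world coordinates). Camera axes: x right, y up, looking along -z (the intrinsics and any distortion apply to the point x, -y, -z); pixel columns grow to the right and rows downward; lengths in mm; the calibration is good to about 2 mm. A picture is of the moment at which its call begins. There is no depth.
- r.hand_in(): hands the job in; it is judged then, once.
The state is a dict: "time": time; "joint_pos": joint angles; "qd": joint speeds; "joint_efforts": joint torques, N m; "tool_pos": TCP position; "tcp_rot": TCP orientation; "ft_force": force on the tool from outside, world axes, zero at the start; "wrist_torque": the same for the moment, N m; "finger_gap": finger opening in mm; "grip_force": force on a finger pad.
Only numpy, scipy, OpenCV 4.12 (cv2) and the standard library are available. Lean on these libraries where they do the work, as an engineer would, in place of code of your own. Each camera call takes 0.05 s, during which the arm holds its last target. There are 200 camera calls.

### The job

Close the toggle clamp fully onto the steel bar in the sloping jig, then run the tap down to its stop with its T wrench the way a fitter does: half a turn clockwise, a quarter turn back to break the chip, then forward again half a turn until the brass collar seats on the boss. Keep the clamp closed and leave the oil bottle, the caliper and the wire spool alone.

Things in the scene. Friction and masses are not known exactly. Their poses are not given: they have to be found in the camera images.
- tap_hub (a point): centre of the T wrench's hub, a dark steel block 44 mm long (x), 20 mm across its flats (y; grip here), 26 mm high (z). Frame turns with the tap: x along the bar to its red end, z along the tap's axis, out of the work, 25 degrees from vertical, leaning to the deck's low side (robot's right). Bar 11 mm thick (sleeves 14), 148 mm long, ends red and black. The deck is 100 mm below
- tap_collar (a point): centre of the underside of the brass stop collar on the tap's 16 mm shank, 57 mm below the hub's centre along the axis; 33 mm wide, 10 mm thick; 2.25 mm above the steel boss (42 mm wide) when the tap reads 0, on it at the stop. Turns with the tap, same axes as tap_hub. Nothing fixed within 80 mm of the axis is higher than the boss
- tap (a joint): angle of the tap (rad), near 0 at the start, grows clockwise seen from above (right-hand thread, sinks 3 mm a turn) to a hard stop at 4.71 (collar on boss); friction 0.12 N m, stays where left. The strokes end at 3.14, back at 1.57, then at the stop; about 30 degrees either way is good for the first two, the last must reach the stop within 7 degrees
- clamp_arm (a joint): angle of the toggle clamp's arm (rad): 0 closed, a hard stop with the pad on the steel bar (must end within 0.06 of it); starts 0.85 to 1.25 open; 1.48 is fully open. Stays where it is left (friction 0.3 N m); push the arm down, or swing the red handle up and over, to close it
- clamp_pivot (a point): hinge point of the clamp, fixed on the jig 157 mm from the tap's axis, 38 mm above the sloping deck. z square to the deck (as the tap's axis), y away from the tap, x (hinge line) up the slope. The arm is a steel bar 10 mm wide, 8 mm thick; closed it points along -y to 75 mm from here, its upper face 4 mm above this point. Opening raises it towards z (turn about -x)
- clamp_handle (a point): middle of the red handle, a 16 mm thick grip 60 mm long, fixed to the arm. Closed it lies 21 mm along y and 74 mm along z from clamp_pivot; as the clamp opens it swings down on the side away from the tap, as far back as the arm rises. Turns with the arm, axes as clamp_pivot when closed
- jig: the whole jig, fixed to the bench: dark base plate 150 x 270 mm with a blue deck at 25 degrees that carries the clamp (at its +y end) and the steel bar with the tap (at its -y end). Origin on the bench under the middle of the deck, x level towards the high side of the deck, y along the jig from tap to clamp, z up
- oil_bottle: bystander: white oil bottle with a yellow spout, 51 mm wide, 141 mm high, stands loose well right of the jig; origin at the centre of its underside
- caliper: bystander: steel caliper, 72 x 210 x 12 mm, lies loose nearest the robot; origin at the centre of its underside, long along its y
- spool: bystander: red and black wire spool, 66 mm wide, 48 mm high, stands loose right of the jig, in front of the tall crimping press (keep clear of that press when swinging in from the right); origin at the centre of its underside

How it is judged (in metres and radians):
On the way, in this order (a step that is already met when the one before it is completed fails the run):
1. clamp closed: arm within 0.06 rad of closed (value of joint clamp_arm below 0.06 rad), for 0.2 s.
2. first half turn: tap between 2.5 and 3.8 rad (value of joint tap between 2.5 and 3.8 rad), for 0.2 s.
3. tap backed off to below 2.1 rad (going on forward past 4.0 rad instead fails the run) ((value of joint tap below 2.1 rad or value of joint tap above 4 rad)), for 0.1 s.
4. second half turn: tap beyond 4.0 rad (backing off below 0.6 rad instead fails the run) ((value of joint tap above 4 rad or value of joint tap below 0.6 rad)), for 0.1 s.
5. collar seated: tap beyond 4.58 rad ((value of joint tap above 4.58 rad or value of joint tap below 0.65 rad)), for 0.1 s.
At the end, for the whole second after the job is handed in: the tap stands within 0.13 rad of its stop (collar on the boss) and the clamp arm is within 0.06 rad of closed (value of joint tap above 4.58 rad and value of joint clamp_arm below 0.06 rad); the robot touches nothing.
It fails at once if tap turned forward (past 0.6 rad) while the clamp is more than 0.12 rad open (value of joint tap above 0.6 rad and value of joint clamp_arm above 0.12 rad).
It fails at once if oil bottle moved more than 30 mm (distance of oil_bottle from where it was at the start of the episode above 0.03 m).
It fails at once if caliper moved more than 30 mm (distance of caliper from where it was at the start of the episode above 0.03 m).
It fails at once if spool moved more than 30 mm (distance of spool from where it was at the start of the episode above 0.03 m).
It also fails if it takes over 72 s, if anything falls off the work surface, if the arm or the gripper's body presses on something with over 40 N, if the wrist force passes 120 N, or if a joint passes its speed limit or range.

## Working session

There is one attempt and no reset: what is moved stays moved. The work goes in short steps, Python scripts to look and compute and a shell command to move; the robot and the scene stay as the last step left them, time stands still between calls to the robot, and variables do not carry over. Pictures are saved under pics/ and viewed, at most 10 in all, crops included, and the job is handed in when it is done.

```bash
ls; mkdir -p pics; python3 - <<'E'
from bench import r
import cv2,pickle
d={}
for n in("scene","side","wrist"):
    s=r.snapshot(n);d[n]=s;cv2.imwrite(f"pics/{n}0.png",s["pixels"]);print(n,s["fx"],s["fy"],s["cx"],s["cy"],s["D"],s["pose"])
pickle.dump(d,open("s0.pkl","wb"))
print(r.sense())
E
```

```text
bench.py
pics
steer.py
scene 414.937059810509 414.937059810509 280.90712798275746 208.78623684737425 [-0.00319645  0.          0.          0.          0.        ] [[ 7.66684216e-01  4.17852617e-01 -4.87436666e-01  6.17037038e+01]
 [-6.41870984e-01  4.82270804e-01 -5.96168190e-01 -5.73817907e+02]
 [-1.40339657e-02  7.69944194e-01  6.37956884e-01  7.20888217e+02]
 [ 0.00000000e+00  0.00000000e+00  0.00000000e+00  1.00000000e+00]]
side 404.6586594194336 404.6586594194336 283.20459532680104 200.7637805595 [-0.11654749  0.          0.          0.          0.        ] [[ 9.13658129e-01  1.52792335e-01 -3.76674032e-01  1.97224387e+02]
 [-4.05816169e-01  3.95946200e-01 -8.23735300e-01 -7.27823896e+02]
 [ 2.32822112e-02  9.05472865e-01  4.23765064e-01  5.05925514e+02]
 [ 0.00000000e+00  0.00000000e+00  0.00000000e+00  1.00000000e+00]]
wrist 349.7081716606245 349.7081716606245 276.15961752565136 213.0172684446017 [-0.07851425  0.          0.          0.          0.        ] [[ 9.99998893e-01 -2.88053876e-04  1.45986748e-03  5.99306372e+02]
 [-1.68055487e-04  9.52943790e-01  3.03147003e-01  7.68251898e+01]
 [-1.47849432e-03 -3.03146913e-01  9.52942686e-01  3.71590959e+02]
 [ 0.00000000e+00  0.00000000e+00  0.00000000e+00  1.00000000e+00]]
{'time': 0.15, 'joint_pos': array([-4.89541998e+00,  7.50563812e+00,  8.53160610e+01,  4.72923389e-04,
        8.72613825e+01, -4.89447105e+00]), 'qd': array([-0.08204048, -0.19077215, -0.17236631, -0.08980679, -0.03894434,
        0.01340973]), 'joint_efforts': array([ 1.01583330e-03, -5.70061326e+01, -5.01160097e+01, -1.39109225e-04,
        9.69119486e-03, -7.10949371e-05]), 'tool_pos': array([5.99532350e+02, 4.09195479e-02, 2.03569859e+02]), 'tcp_rot': array([-1.79917262e+02, -7.55920737e-03,  8.99990227e+01]), 'ft_force': array([-0.60711862,  0.29286242,  0.5830288 ]), 'wrist_torque': array([-0.06401039,  0.03976044, -0.01657812]), 'grip_force': 0.0, 'finger_gap': 85.45557691585412}
```

```bash
python3 - <<'E'
import cv2,numpy as np
a=[cv2.imread(f"pics/{n}0.png") for n in("scene","side")]
cv2.imwrite("pics/a.png",cv2.resize(a[0],(800,600),interpolation=cv2.INTER_CUBIC))
cv2.imwrite("pics/b.png",cv2.resize(a[1],(800,600),interpolation=cv2.INTER_CUBIC))
E
```

```text
(no output)
```

View pics/a.png

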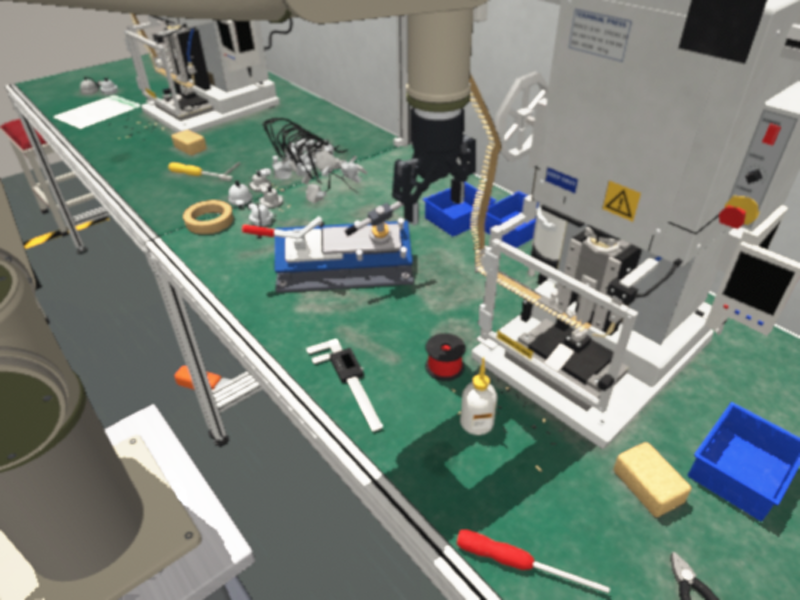

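View pics/b.png

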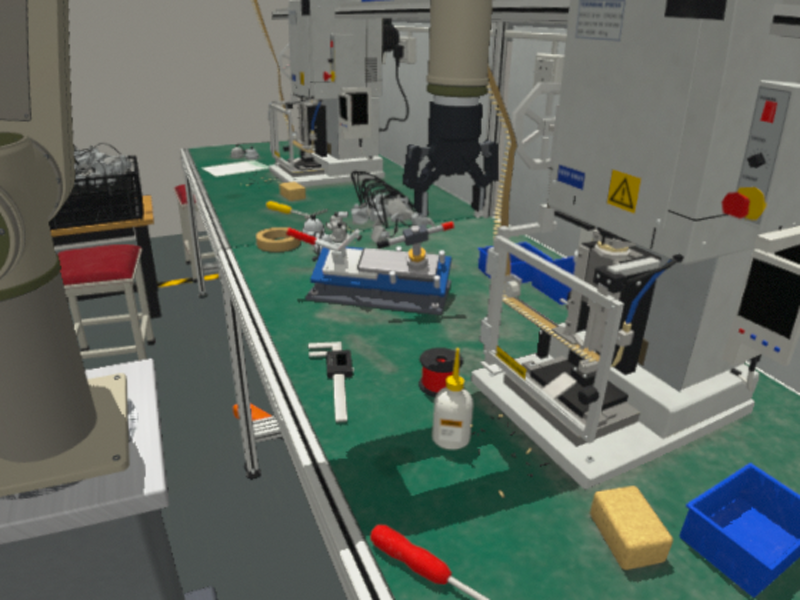

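The scene shows the jig at about (345,250)/(800×600) with the clamp's red handle at (258,231). In the side view the wrench is at (415,237) with its red end at (448,226). I need enlargements.

```bash
python3 - <<'E'
import cv2,numpy as np
a=[cv2.imread(f"pics/{n}0.png") for n in("scene","side")]
c1=a[0][138:205,165:299];c2=a[1][150:217,195:329]
f=lambda c:cv2.resize(c,None,fx=5.95,fy=4.45*0+5.95*0+4.45,interpolation=cv2.INTER_CUBIC)
c=np.vstack([cv2.resize(c1,(797,299),interpolation=cv2.INTER_CUBIC),cv2.resize(c2,(797,299),interpolation=cv2.INTER_CUBIC)])
cv2.imwrite("pics/c.png",c)
w=cv2.imread("pics/wrist0.png");cv2.imwrite("pics/w.png",cv2.resize(w,(800,600),interpolation=cv2.INTER_CUBIC))
E
```

```text
(no output)
```

View pics/w.png

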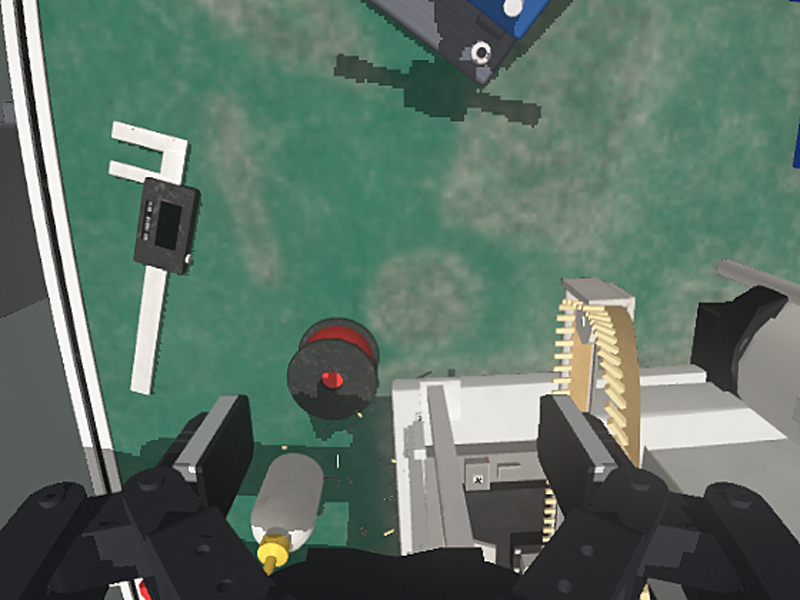

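View pics/c.png

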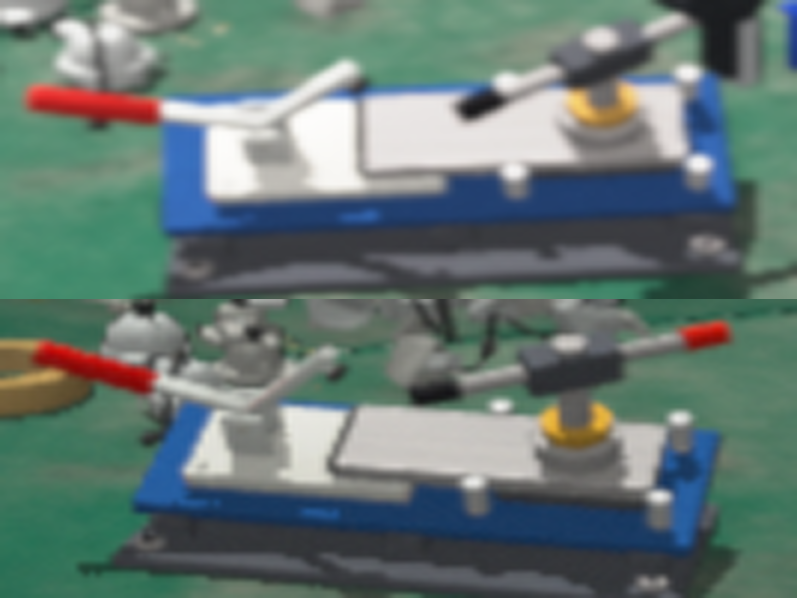

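The wrist picture shows the spool at (333,370), the bottle, the caliper and the jig's corner at (480,70). The crops show the hub at (602,53) in the upper one and (572,362) in the lower one, with clamp pivot, arm tip and red handle all clear. Next I triangulate roughly and plan a closer wrist view.

```bash
cat > h.py <<'E'
import numpy as np,cv2
from scipy.spatial.transform import Rotation as R
def ray(s,px):
    K=np.array([[s["fx"],0,s["cx"]],[0,s["fy"],s["cy"]],[0,0,1.]])
    u=cv2.undistortPoints(np.array([[px]],float),K,np.array(s["D"],float))[0,0]
    return s["pose"][:3,3],s["pose"][:3,:3]@(np.array([u[0],-u[1],-1])/np.hypot(1,np.hypot(*u)))
def tri(obs):
    A=np.zeros((3,3));b=np.zeros(3);rs=[ray(*o) for o in obs]
    for o,d in rs: P=np.eye(3)-np.outer(d,d);A+=P;b+=P@o
    x=np.linalg.solve(A,b)
    return x,[float(np.linalg.norm((np.eye(3)-np.outer(d,d))@(x-o))) for o,d in rs]
def proj(s,p):
    K=np.array([[s["fx"],0,s["cx"]],[0,s["fy"],s["cy"]],[0,0,1.]])
    c=(np.atleast_2d(p)-s["pose"][:3,3])@s["pose"][:3,:3]*[1,-1,-1]
    return cv2.projectPoints(c,np.zeros(3),np.zeros(3),K,np.array(s["D"],float))[0][:,0]
def rpy(a): return R.from_euler("xyz",a,degrees=True).as_matrix()
def rel(st,p,Rt):
    "rows (rotvec deg, shift mm) from pose (pos,R) st to p,Rt"
    return np.r_[R.from_matrix(st[1].T@Rt).as_rotvec(degrees=True),st[1].T@(np.array(p)-st[0])].round(2)
E
python3 - <<'E'
import pickle;from h import *
d=pickle.load(open("s0.pkl","rb"))
g=lambda a,b:[(d["scene"],(164.6+a[0]/5.948,137.6+a[1]/4.463)),(d["side"],(194.6+b[0]/5.948,149.6+(b[1]-299)/4.463))]
P={}
for n,a,b in[("hub",(602,53),(572,362)),("pivot",(262,125),(248,400)),("handle",(95,103),(98,367)),("tip",(350,72),(333,357)),("collar",(601,103),(577,425)),("black",(466,106),(415,392)),("plateTL",(362,93),(352,404)),("post",(688,80),(680,420)),("hend",(32,98),(40,352))]:
    P[n],e=tri(g(a,b));print(n,P[n].round(1),np.round(e,1))
E
```

```text
hub [631.7 181.3 142.7] [0.5 0.5]
pivot [509.1 275.5 100. ] [2.5 2.5]
handle [453.5 327.7 112.3] [0.6 0.6]
tip [544.4 252.7 132.3] [1. 1.]
collar [644.3 200.4  93.3] [1. 1.]
black [561.  189.2 131. ] [0.6 0.6]
plateTL [569.9 292.   85.6] [1.5 1.5]
post [696.8 199.5  89.1] [1.7 1.7]
hend [428.  335.3 123. ] [0.6 0.6]
```

The manual's scale: shifts go in shares of 400 mm and turns go in shares of 90 degrees. Converting my numbers, 256 mm / 400 = 0.64, 215 mm / 400 = 0.5375.

```bash
echo '[{"pos":[0.125, -0.015, -0.025], "finger_gap":85}, {"pos":[0.2625, -0.03, -0.075], "finger_gap":85}, {"pos":[0.4, -0.05, -0.125], "finger_gap":85}, {"pos":[0.5375, -0.065, -0.15], "finger_gap":85}, {"pos":[0.64, -0.075, -0.15], "finger_gap":85}, {"pos":[0.64, -0.075, -0.15], "finger_gap":85}, {"pos":[0.64, -0.075, -0.15], "finger_gap":85}]' > path.dat && python3 steer.py path.dat
python3 - <<'E'
from bench import r
import cv2,pickle
d=pickle.load(open("s0.pkl","rb"))
s=r.snapshot("wrist");d["w1"]=s;d["side1"]=r.snapshot("side");d["scene1"]=r.snapshot("scene");pickle.dump(d,open("s0.pkl","wb"))
cv2.imwrite("pics/w1.png",cv2.resize(s["pixels"],(800,600),interpolation=cv2.INTER_CUBIC))
print(s["pose"],r.sense()["joint_pos"])
E
```

```text
time: 1.02
tool_pos: [569.8, 255.6, 263.8]
tcp_rot: [-180.0, 0.0, 90.0]
ft_force: [-0.8, 0.3, 0.1]
finger_gap: 85.2
grip_force: 0.0
[[ 9.99999791e-01 -3.61407315e-04  5.35884562e-04  5.69520805e+02]
 [ 1.81342120e-04  9.52646704e-01  3.04079305e-01  3.32470085e+02]
 [-6.20405147e-04 -3.04079144e-01  9.52646571e-01  4.31890240e+02]
 [ 0.00000000e+00  0.00000000e+00  0.00000000e+00  1.00000000e+00]] [ 1.93714739e+01  1.03621675e+01  7.58900218e+01 -1.55142214e-02
  9.37713202e+01  1.94642841e+01]
```

View pics/w1.png

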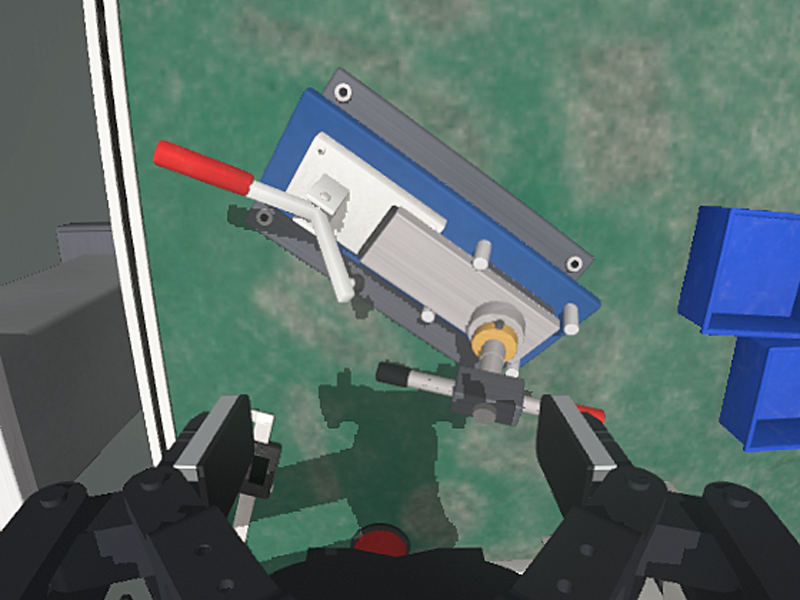

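The wrist view shows the hub at (489,397), the brass collar at (494,341), the black bar end at (380,372), the red end at (604,416), the arm tip at (346,294) and the red handle's middle at (203,168). I'll fit the jig, bar angle and clamp angle over all three views.

```bash
cat > fit.py <<'E'
import pickle;from h import *
from scipy.optimize import least_squares
d=pickle.load(open("s0.pkl","rb"))
W=lambda a:(a[0]*.7-.15,a[1]*.7-.15)
S=lambda a:(164.6+a[0]/5.948,137.6+a[1]/4.463)
D=lambda b:(194.6+b[0]/5.948,149.6+(b[1]-299)/4.463)
obs=[("w1",n,W(p)) for n,p in dict(hub=(489,397),collar=(494,341),black=(378,372),red=(605,416),tip=(346,296),handle=(203,168)).items()]
obs+=[("scene",n,S(p)) for n,p in dict(hub=(602,53),collar=(601,103),black=(460,108),tip=(354,70),handle=(95,103)).items()]
obs+=[("side",n,D(p)) for n,p in dict(hub=(572,362),collar=(577,425),black=(412,393),red=(731,332),tip=(340,352),handle=(98,367)).items()]
def model(q):
    J=R.from_euler("z",q[3]).as_matrix()@R.from_euler("y",-25,degrees=True).as_matrix()
    h=q[:3];x,y,z=J.T
    B=J@R.from_euler("z",q[5]).as_matrix()
    piv=h+157*y-62*z+q[6]*x
    C=J@R.from_euler("x",-q[4]).as_matrix()
    return dict(hub=h,collar=h-52*z,black=h-74*B[:,0],red=h+74*B[:,0],tip=piv-75*C[:,1],handle=piv+C@[0,21,74],piv=piv),J,B,C
def res(q):
    m=model(q)[0]
    return np.concatenate([proj(d[c],m[n])[0]-p for c,n,p in obs]+[[q[6]/8]])
f=least_squares(res,[632,181,143,np.radians(60),1,np.radians(-60),0],loss="soft_l1")
q=f.x;m,J,B,C=model(q)
if __name__=="__main__":
    print(q[:3].round(1),np.degrees(q[3:6]).round(1),q[4],q[6])
    for (c,n,_),e in zip(obs,res(q)[:-1].reshape(-1,2)):print(c,n,e.round(1))
    print({k:v.round(1) for k,v in m.items()},J.round(3),B.round(3))
    for n in("hub","collar","tip","handle","black"):print(n,tri([(d[c],p) for c,k,p in obs if k==n]))
E
python3 fit.py
```

```text
[630.  179.5 143.4] [ 56.   51.7 -60.7] 0.901543448337208 2.73162424373534
w1 hub [-0.3 -1.9]
w1 collar [ 1.  -0.1]
w1 black [-0.  -0.2]
w1 red [-0.2  0.9]
w1 tip [0.9 0.9]
w1 handle [0.1 0. ]
scene hub [0.  0.1]
scene collar [ 0.2 -0.5]
scene black [0.3 1.2]
scene tip [-0.2 -1.1]
scene handle [0.1 0.6]
side hub [-0.4  0.1]
side collar [-0.5 -0.4]
side black [-0.2  0.9]
side red [-1.2 -0.6]
side tip [-1.8 -0.8]
side handle [-0.8  0.2]
{'hub': array([630. , 179.5, 143.4]), 'collar': array([642.3, 197.7,  96.3]), 'black': array([558.2, 188.4, 128.1]), 'red': array([701.9, 170.7, 158.7]), 'tip': array([540.6, 244.5, 141.7]), 'handle': array([450. , 320.5, 115.1]), 'piv': array([515.9, 291.1,  88.4])} [[ 0.507 -0.829 -0.236]
 [ 0.751  0.559 -0.35 ]
 [ 0.423  0.     0.906]] [[ 0.971  0.036 -0.236]
 [-0.12   0.929 -0.35 ]
 [ 0.207  0.368  0.906]]
hub (array([630.04484188, 178.31497594, 144.37577485]), [0.30407862530464635, 0.8356240900740796, 0.5922637849121193])
collar (array([642.05584435, 197.10938567,  95.2251929 ]), [0.5571224668196463, 0.9152839443910009, 1.4359854536499335])
tip (array([541.76915013, 243.72377654, 138.99283474]), [2.3782906247159175, 1.2337160964337026, 3.543585719314187])
handle (array([450.92112191, 320.62641751, 116.04097134]), [0.5927829580870956, 0.9703254691111822, 1.4804581220533268])
black (array([558.62533324, 189.3739179 , 130.64300335]), [0.3487448625527456, 0.4250420425292541, 0.6025909220640618])
```

```bash
python3 - <<'E'
from fit import *
Rt=np.c_[J[:,0],-J[:,1],-J[:,2]]
cur=(np.array([570,256,264.4]),rpy([180,0,90]))
p=m["piv"]+J@[0,-42,85]
print(rel(cur,p,Rt)); a=(p,Rt)
for v in([0,-46,50],[0,-50,25],[0,-54,10],[0,-54,4]):print(rel(a,m["piv"]+J@v,Rt))
E
```

```text
[ -7.42  24.26  33.46 -18.19 -39.37  98.98]
[ 0.  0.  0. -0.  4. 35.]
[ 0.  0.  0. -0.  8. 60.]
[ 0.  0.  0. -0. 12. 75.]
[ 0.  0.  0. -0. 12. 81.]
```

Converted, 99 mm / 400 = 0.2475, 90 mm / 400 = 0.225, 33.5 degrees / 90 = 0.3722.

```bash
echo '[{"turn_vec":[-0.0167, 0.0544, 0.0744], "pos":[-0.01, -0.02, 0.025], "finger_gap":0}, {"turn_vec":[-0.0333, 0.1078, 0.1489], "pos":[-0.0175, -0.04, 0.0625], "finger_gap":0}, {"turn_vec":[-0.0489, 0.1622, 0.2222], "pos":[-0.0275, -0.06, 0.1125], "finger_gap":0}, {"turn_vec":[-0.0656, 0.2156, 0.2978], "pos":[-0.0375, -0.08, 0.175], "finger_gap":0}, {"turn_vec":[-0.0822, 0.27, 0.3722], "pos":[-0.0455, -0.0985, 0.225], "finger_gap":0}, {"turn_vec":[-0.0822, 0.27, 0.3722], "pos":[-0.0455, -0.0985, 0.2475], "finger_gap":0}, {"turn_vec":[-0.0822, 0.27, 0.3722], "pos":[-0.0455, -0.0985, 0.2475], "finger_gap":0}]' > path.dat && python3 steer.py path.dat 40; python3 - <<'E'
from bench import r
from fit import *
s=r.sense();print(s["tool_pos"],s["tcp_rot"],s["joint_pos"],s["finger_gap"],s["ft_force"])
print(J.T@(s["tool_pos"]-m["piv"]))
d["w2"]=r.snapshot("wrist");pickle.dump(d,open("s0.pkl","wb"));cv2.imwrite("pics/w2.png",cv2.resize(d["w2"]["pixels"],(800,600)))
E
```

```text
time: 2.05
tool_pos: [531.4, 237.3, 166.2]
tcp_rot: [179.9, -25.0, 56.0]
ft_force: [1.2, -0.0, -0.1]
finger_gap: 0.0
grip_force: 0.0
[531.43916316 237.26359492 166.16401922] [179.9494962  -25.0002656   56.03323055] [  6.32841961 -13.73551769 113.5982595   20.82462679  64.83773133
  33.91978062] 0.04557833171430176 [ 1.24761883 -0.0244537  -0.07466564]
[  0.31451186 -42.9786064   85.67754885]
```

View pics/w2.png

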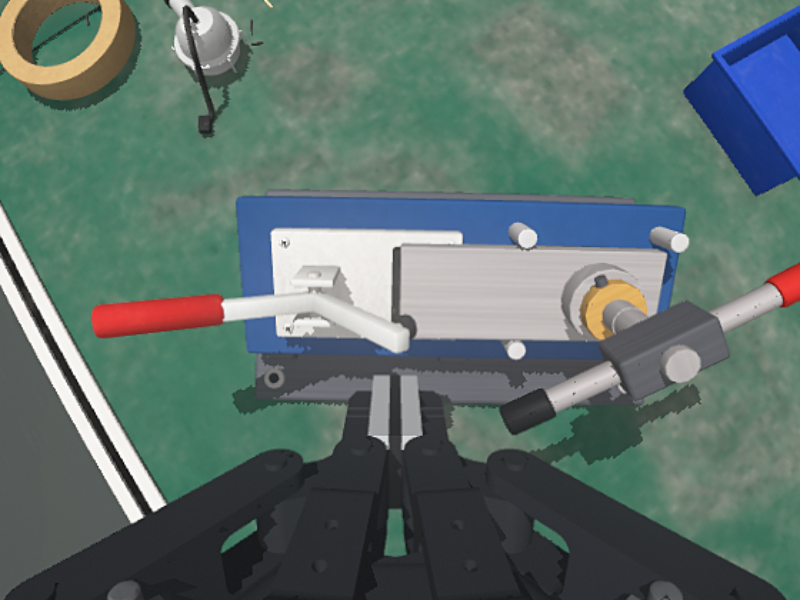

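The fingers (tips at about (396,376)) stand above the arm's tip (397,340). Hub is at (665,350), black end at (512,418), collar at (613,310). I'll refit with these points.

```bash
sed -i '/^def model/i obs+=[("w2",n,W(p)) for n,p in dict(hub=(665,350),collar=(614,310),black=(511,418),tip=(400,339),handle=(157,315)).items()]' fit.py; python3 fit.py; python3 - <<'E'
from bench import r
from fit import *
s=r.sense();print(J.T@(s["tool_pos"]-m["piv"]))
E
```

```text
[630.2 178.5 143.8] [ 56.4  53.  -62.4] 0.9243664328104451 4.449042607847831
w1 hub [-0.2 -0.7]
w1 collar [1.  0.9]
w1 black [ 0.1 -0.1]
w1 red [-0.6  3.1]
w1 tip [-0.3  1.7]
w1 handle [0.  0.3]
scene hub [0.3 0.1]
scene collar [ 0.4 -0.5]
scene black [0.2 0.7]
scene tip [-0.6 -1.6]
scene handle [0.1 0.7]
side hub [-0.2  0.1]
side collar [-0.4 -0.4]
side black [-0.2  0.4]
side red [-0.7 -0.2]
side tip [-2.1 -1.5]
side handle [-0.8  0.3]
w2 hub [-0.5 -2.3]
w2 collar [-0.1 -0.9]
w2 black [-2.9  2.1]
w2 tip [ 0.8 -0.7]
w2 handle [ 1.3 -0. ]
{'hub': array([630.2, 178.5, 143.8]), 'collar': array([642.3, 196.8,  96.7]), 'black': array([558.3, 188.8, 129.3]), 'red': array([702. , 168.1, 158.3]), 'tip': array([539.7, 244.4, 143.8]), 'handle': array([449.8, 320.3, 114.7]), 'piv': array([516. , 290.5,  89.5])} [[ 0.501 -0.833 -0.234]
 [ 0.755  0.553 -0.352]
 [ 0.423  0.     0.906]] [[ 0.971  0.058 -0.234]
 [-0.14   0.925 -0.352]
 [ 0.196  0.375  0.906]]
hub (array([629.73629389, 177.87188567, 144.48467136]), [0.536645819291586, 0.8712853660834816, 0.6666246811954039, 0.6741600325674438])
collar (array([642.03439921, 196.68358354,  95.45992646]), [0.7879230324925551, 1.151400998928792, 1.259479928814929, 0.7661741873051269])
tip (array([541.11907621, 243.86571575, 139.02003502]), [1.717242265837743, 0.6691130364735625, 4.19821662186057, 1.9503832661359612])
handle (array([450.53526357, 320.28966428, 116.30440299]), [0.3367072587351514, 0.7908527883518515, 1.7930146460807033, 0.9528496895756006])
black (array([559.11497529, 189.42262808, 130.66682149]), [0.8370750150827811, 0.6251326959893727, 0.44443517940242916, 1.3242763518522873])
[  1.30944663 -42.71800996  85.39078682]
```

Converted, 81 mm / 400 = 0.2025, 79 mm / 400 = 0.1975.

```bash
echo '[{"pos":[0, 0.005, 0.0375], "finger_gap":0}, {"pos":[0, 0.01, 0.075], "finger_gap":0}, {"pos":[0, 0.015, 0.1075], "finger_gap":0}, {"pos":[0, 0.02, 0.1375], "finger_gap":0}, {"pos":[0, 0.025, 0.165], "finger_gap":0}, {"pos":[0, 0.03, 0.1875], "finger_gap":0}, {"pos":[0, 0.03, 0.1975], "finger_gap":0}, {"pos":[0, 0.03, 0.2025], "finger_gap":0}]' > path.dat && python3 steer.py path.dat; python3 - <<'E'
from bench import r
from fit import *
s=r.sense();print(J.T@(s["tool_pos"]-m["piv"]),J.T@s["ft_force"])
E
```

```text
time: 3.1
tool_pos: [568.6, 254.7, 97.1]
tcp_rot: [179.0, -25.3, 56.1]
ft_force: [13.6, -31.2, 14.5]
finger_gap: 0.3
grip_force: 22.5
[  2.53447864 -63.58169617   7.14811869] [-10.59533478 -28.5681118   20.97839246]
```

Converted, 12 mm / 400 = 0.03, 9 mm / 400 = 0.0225.

```bash
echo '[{"pos":[0, 0.01, 0], "finger_gap":0}, {"pos":[0, 0.0225, 0], "finger_gap":0}, {"pos":[0, 0.03, 0], "finger_gap":0}]' > path.dat && python3 steer.py path.dat; python3 - <<'E'
from bench import r
from fit import *
s=r.sense();print(J.T@(s["tool_pos"]-m["piv"]),J.T@s["ft_force"])
d["w3"]=r.snapshot("wrist");d["side3"]=r.snapshot("side")
pickle.dump(d,open("s0.pkl","wb"))
a=cv2.resize(d["w3"]["pixels"],(448,336));b=cv2.resize(d["side3"]["pixels"][140:230,190:340],(560,336),interpolation=cv2.INTER_CUBIC)
c=np.zeros((600,800,3),np.uint8);c[:264,:352]=cv2.resize(a,(352,264));c[264:600,:560]=b;cv2.imwrite("pics/w3.png",c)
E
```

```text
time: 3.48
tool_pos: [571.5, 253.2, 93.5]
tcp_rot: [179.9, -25.2, 55.9]
ft_force: [-1.4, 2.2, 4.7]
finger_gap: -0.2
grip_force: 4.6
[  1.31248171 -66.86472665   3.7470512 ] [2.94418088 2.34971355 3.78834208]
```

View pics/w3.png

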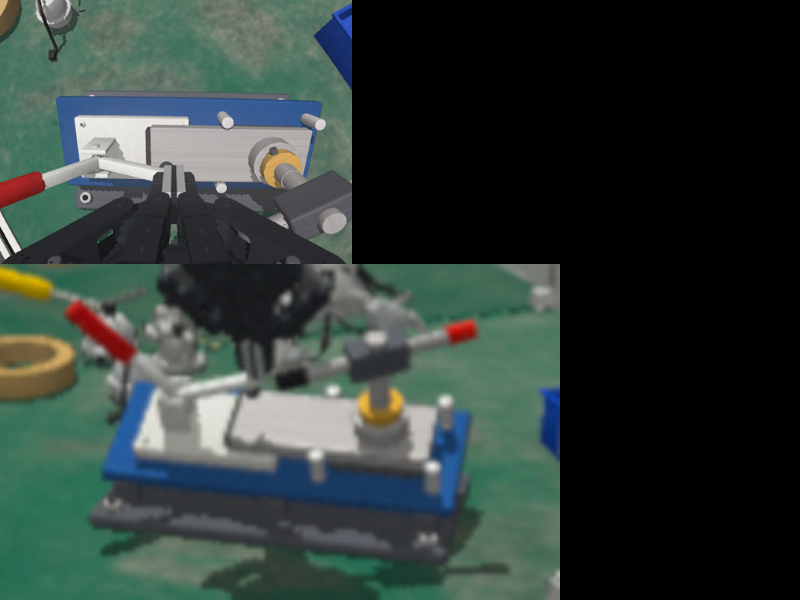

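```bash
python3 - <<'E'
from fit import *
for t in np.arange(0,1,.1):
    k=q.copy();k[4]=t;mm=model(k)[0]
    print(round(t,1),[(((proj(d["side3"],mm[n])[0]-[190,140])*3.733)+[0,264]).round(0) for n in("handle","tip","piv")],(proj(d["w3"],mm["handle"])[0]*352/560).round(0),(proj(d["w3"],mm["tip"])[0]*352/560).round(0))
E
```

```text
0.0 [array([131., 318.]), array([270., 400.]), array([173., 391.])] [ 18. 213.] [183. 159.]
0.1 [array([122., 319.]), array([269., 393.]), array([173., 391.])] [  9. 210.] [183. 163.]
0.2 [array([113., 322.]), array([267., 385.]), array([173., 391.])] [  2. 206.] [182. 167.]
0.3 [array([105., 325.]), array([263., 378.]), array([173., 391.])] [ -3. 202.] [180. 171.]
0.4 [array([ 98., 329.]), array([259., 371.]), array([173., 391.])] [ -7. 198.] [177. 175.]
0.5 [array([ 92., 334.]), array([254., 364.]), array([173., 391.])] [ -9. 193.] [172. 180.]
0.6 [array([ 87., 339.]), array([248., 358.]), array([173., 391.])] [-10. 189.] [166. 185.]
0.7 [array([ 82., 344.]), array([241., 351.]), array([173., 391.])] [ -9. 184.] [159. 190.]
0.8 [array([ 79., 350.]), array([233., 345.]), array([173., 391.])] [ -8. 179.] [150. 194.]
0.9 [array([ 76., 356.]), array([225., 340.]), array([173., 391.])] [ -5. 175.] [140. 199.]
```

The arm is still about 0.3–0.6 rad open (handle at (104,331) in the side crop). The fingers slid off past its tip, so I'll lift out and push again nearer the hinge.

Converted, -86 mm / 400 = -0.215, -70 mm / 400 = -0.175.

```bash
echo '[{"pos":[0, 0.02, 0], "finger_gap":0}, {"pos":[0, 0.02, -0.075], "finger_gap":0}, {"pos":[0, 0.02, -0.175], "finger_gap":0}, {"pos":[0, -0.04, -0.215], "finger_gap":0}, {"pos":[0, -0.09, -0.215], "finger_gap":0}, {"pos":[0, -0.09, -0.215], "finger_gap":0}]' > path.dat && python3 steer.py path.dat; python3 - <<'E'
from bench import r
from fit import *
s=r.sense();print(J.T@(s["tool_pos"]-m["piv"]),J.T@s["ft_force"])
d["w4"]=r.snapshot("wrist");d["side4"]=r.snapshot("side")
pickle.dump(d,open("s0.pkl","wb"))
c=np.vstack([cv2.resize(d["w4"]["pixels"][100:310,50:450],(571,300),interpolation=cv2.INTER_CUBIC),cv2.resize(d["side4"]["pixels"][140:220,190:342],(571,300),interpolation=cv2.INTER_CUBIC)]);cv2.imwrite("pics/w4.png",c)
E
```

```text
time: 4.32
tool_pos: [518.8, 243.1, 169.4]
tcp_rot: [-179.9, -25.0, 56.0]
ft_force: [-0.8, -0.6, -0.2]
finger_gap: -0.3
grip_force: 0.0
[ -0.63868681 -28.45524298  88.39566795] [-0.96123924  0.29853826  0.24647681]
```

View pics/w4.png

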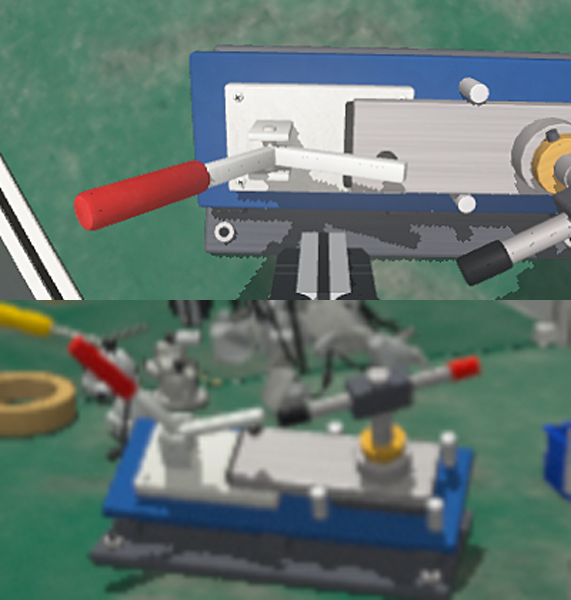

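The arm is now about 0.3–0.4 open, its tip at (406,172) and the handle's middle at (142,195) in the upper crop. Fitting the angle from this.

```bash
python3 - <<'E'
from fit import *
o=[("w4","tip",(334.4,220.4)),("w4","handle",(149.5,236.5)),("side4","tip",(259.7,169.6)),("side4","handle",(217.2,157.6))]
def g(v):
    k=q.copy();k[4]=v[0];k[6]=v[1];k[:3]+=J[:,1]*v[2]
    mm=model(k)[0];return np.r_[np.concatenate([proj(d[c],mm[n])[0]-p for c,n,p in o]),v[2]/3]
f=least_squares(g,[.4,3,0]);print(f.x,g(f.x).round(1))
E
```

```text
[ 0.41212771  2.46582732 -0.15402796] [ 0.1 -0.4  0.3  0.3 -0.6 -0.6 -1.2  0.5 -0.1]
```

Converted, 68 mm / 400 = 0.17, 64 mm / 400 = 0.16.

```bash
echo '[{"pos":[-0.0025, 0.05, 0.0375], "finger_gap":0}, {"pos":[-0.0025, 0.05, 0.1], "finger_gap":0}, {"pos":[-0.0025, 0.05, 0.145], "finger_gap":0}, {"pos":[-0.0025, 0.05, 0.16], "finger_gap":0}, {"pos":[-0.0025, 0.05, 0.17], "finger_gap":0}]' > path.dat && python3 steer.py path.dat; python3 - <<'E'
from bench import r
from fit import *
s=r.sense();print(J.T@(s["tool_pos"]-m["piv"]),J.T@s["ft_force"],s["grip_force"])
E
```

```text
time: 5.05
tool_pos: [551.7, 254.8, 107.7]
tcp_rot: [-179.9, -25.0, 56.0]
ft_force: [-0.0, 0.4, -1.1]
finger_gap: -0.2
grip_force: 0.0
[ -1.39983585 -49.40499451  20.6692477 ] [-0.16036426  0.2435304  -1.173095  ] 0.0
```

Converted, 9 mm / 400 = 0.0225, 6 mm / 400 = 0.015.

```bash
echo '[{"pos":[0, 0, 0.0075], "finger_gap":0}, {"pos":[0, 0, 0.015], "finger_gap":0}, {"pos":[0, 0, 0.0225], "finger_gap":0}, {"pos":[0, 0, 0.0225], "finger_gap":0}]' > path.dat && python3 steer.py path.dat; python3 - <<'E'
from bench import r
from fit import *
s=r.sense();print(J.T@(s["tool_pos"]-m["piv"]),J.T@s["ft_force"],s["grip_force"])
d["w5"]=r.snapshot("wrist");d["side5"]=r.snapshot("side")
pickle.dump(d,open("s0.pkl","wb"))
c=np.vstack([cv2.resize(d["w5"]["pixels"][130:340,50:450],(571,300),interpolation=cv2.INTER_CUBIC),cv2.resize(d["side5"]["pixels"][140:220,190:342],(571,300),interpolation=cv2.INTER_CUBIC)]);cv2.imwrite("pics/w5.png",c)
E
```

```text
time: 5.55
tool_pos: [553.7, 257.9, 99.6]
tcp_rot: [-180.0, -25.0, 55.9]
ft_force: [0.5, -0.6, -0.2]
finger_gap: -0.3
grip_force: 0.0
[ -1.48416316 -49.35092982  11.84500061] [-0.23005353 -0.7693262  -0.10090285] 0.0
```

View pics/w5.png

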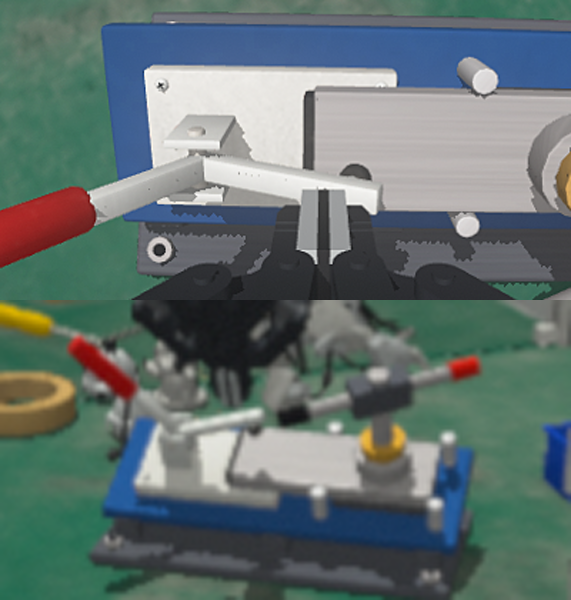

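```bash
python3 - <<'E'
from bench import r
from fit import *
T=r.sense()["tool_pos"]
sc=lambda p:((proj(d["w5"],p)[0]-[50,130])*571/400).round(0)
for n,v in dict(tcp=(0,0,0),fx=(11,0,0),mx=(-11,0,0),fxz=(11,0,20)).items():print(n,sc(T+J@v))
for px in(0,5,10,15):
  b=m["piv"]+J@[px,0,0]
  print(px,"arm centreline at r=50,75",[sc(b+J@[0,-r_*np.cos(.41),r_*np.sin(.41)]) for r_ in(0,50,75)])
E
```

```text
tcp [323. 177.]
fx [322. 149.]
mx [323. 203.]
fxz [323. 171.]
0 arm centreline at r=50,75 [array([197., 162.]), array([313., 182.]), array([381., 194.])]
5 arm centreline at r=50,75 [array([195., 150.]), array([312., 169.]), array([381., 181.])]
10 arm centreline at r=50,75 [array([194., 138.]), array([312., 156.]), array([382., 167.])]
15 arm centreline at r=50,75 [array([193., 125.]), array([312., 143.]), array([382., 153.])]
```

The manual's scale: shifts go in shares of 400 mm and turns go in shares of 90 degrees. Converting my numbers, 6 mm / 400 = 0.015, 3 mm / 400 = 0.0075.

```bash
for i in 1; do echo '[{"pos":[0, -0.005, 0.0075], "finger_gap":0}, {"pos":[0, -0.005, 0.015], "finger_gap":0}, {"pos":[0, -0.005, 0.015], "finger_gap":0}]' > path.dat && python3 steer.py path.dat; done; python3 - <<'E'
from bench import r
from fit import *
s=r.sense();print(J.T@(s["tool_pos"]-m["piv"]),J.T@s["ft_force"],s["grip_force"])
# two-strip geometry: where is the physical tip? use scene/side crops for a look
a=r.snapshot("side");b=r.snapshot("scene");w=r.snapshot("wrist");d["side6"],d["scene6"],d["w6"]=a,b,w
pickle.dump(d,open("s0.pkl","wb"))
T=s["tool_pos"];print(T)
p=proj(a,T)[0];print("side tcp",p,"scene tcp",proj(b,T)[0])
p2=proj(b,T)[0]
f=lambda s,p:cv2.resize(s["pixels"][int(p[1])-37:int(p[1])+23,int(p[0])-40:int(p[0])+40],(400,300),interpolation=cv2.INTER_CUBIC)
A,B=f(a,p),f(b,p2)
for I,s_,pp in((A,a,p),(B,b,p2)):
    o=np.array([int(pp[0])-40,int(pp[1])-37])
    for k,col in((0,(0,0,255)),(30,(255,0,255))):
        c=((proj(s_,T+J[:,2]*k)[0]-o)*5).astype(int);cv2.drawMarker(I,tuple(int(v) for v in c),col,0,12,1)
cv2.imwrite("pics/w6.png",np.vstack([np.hstack([A,B]),cv2.resize(w["pixels"][130:340,50:450],(800,300))]))
E
```

```text
time: 6.02
tool_pos: [553.2, 261.2, 93.8]
tcp_rot: [-179.9, -25.0, 55.9]
ft_force: [0.1, -1.2, 0.4]
finger_gap: -0.5
grip_force: 0.0
[ -1.66090432 -47.15015991   5.54144398] [-0.6623224  -0.77695879  0.71550017] 0.0
[553.20710352 261.1881799   93.83733568]
side tcp [252.36905695 174.55243459] scene tcp [226.06771882 163.08710789]
```

View pics/w6.png

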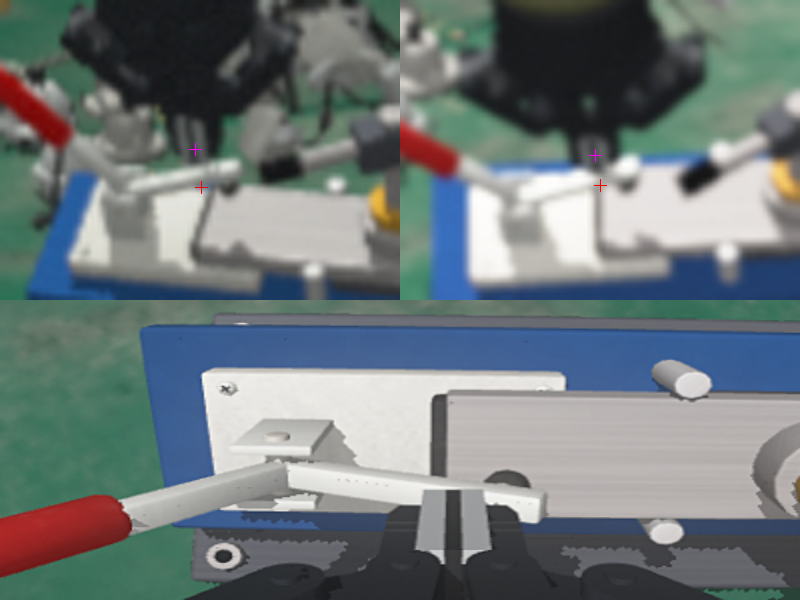

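The fingertips stand about 20–25 mm short of the reported TCP in both outside views (they end near the magenta mark, not the red one). So the fingers are still just above the arm, which is untouched; its tip is at (545,505). I'll keep pushing under force watch.

Converted, 6 mm / 400 = 0.015, 3 mm / 400 = 0.0075.

```bash
cat > st.py <<'E'
from bench import r
from fit import *
s=r.sense();print("jig",(J.T@(s["tool_pos"]-m["piv"])).round(1),"F",(J.T@s["ft_force"]).round(1),"grip",s["grip_force"],s["finger_gap"],"J6",s["joint_pos"].round(1),"M",s["wrist_torque"].round(2))
E
echo '[{"pos":[0, 0, 0.0075], "finger_gap":0}, {"pos":[0, 0, 0.015], "finger_gap":0}, {"pos":[0, 0, 0.015], "finger_gap":0}]' > path.dat && python3 steer.py path.dat; python3 st.py;echo '[{"pos":[0, 0, 0.0075], "finger_gap":0}, {"pos":[0, 0, 0.015], "finger_gap":0}, {"pos":[0, 0, 0.015], "finger_gap":0}]' > path.dat && python3 steer.py path.dat; python3 st.py
```

```text
time: 6.55
tool_pos: [554.7, 263.2, 88.4]
tcp_rot: [-179.9, -25.0, 55.9]
ft_force: [-0.3, -0.8, 0.2]
finger_gap: -0.0
grip_force: 0.0
jig [ -1.7 -47.2  -0.5] F [-0.7 -0.2  0.5] grip 0.0 -0.02636245581126241 J6 [  9.1  -3.8 113.3  22.2  54.9  32.8] M [-0.18  0.11  0.05]
time: 6.92
tool_pos: [557.1, 265.2, 84.0]
tcp_rot: [180.0, -25.1, 55.9]
ft_force: [0.9, -0.7, 1.5]
finger_gap: -0.2
grip_force: 1.2
jig [ -0.9 -48.2  -5.7] F [ 0.5 -1.2  1.4] grip 1.1540169920772314 -0.17788038198202483 J6 [  9.3  -3.1 113.2  22.3  54.2  32.7] M [-0.22  0.   -0.06]
```

```bash

echo '[{"pos":[0, 0, 0.0075], "finger_gap":0}, {"pos":[0, 0, 0.015], "finger_gap":0}, {"pos":[0, 0, 0.015], "finger_gap":0}]' > path.dat && python3 steer.py path.dat; python3 st.py;echo '[{"pos":[0, 0, 0.0075], "finger_gap":0}, {"pos":[0, 0, 0.015], "finger_gap":0}, {"pos":[0, 0, 0.015], "finger_gap":0}]' > path.dat && python3 steer.py path.dat; python3 st.py; python3 - <<'E'
from bench import r
from fit import *
for c in("side","scene"):
    im=r.snapshot(c);h=cv2.cvtColor(im["pixels"],cv2.COLOR_BGR2HSV)
    mk=((h[...,0]<8)|(h[...,0]>172))&(h[...,1]>150)&(h[...,2]>90)
    n,l,stt,ce=cv2.connectedComponentsWithStats(mk.astype(np.uint8))
    for t in(.9,.4,.2,0):
        k=q.copy();k[4]=t;print(c,t,proj(im,model(k)[0]["handle"])[0].round(1))
    print([(ce[i].round(1),stt[i,4]) for i in range(1,n) if stt[i,4]>25])
E
```

```text
time: 7.3
tool_pos: [558.7, 267.4, 78.7]
tcp_rot: [180.0, -25.1, 55.9]
ft_force: [0.8, -0.9, 4.2]
finger_gap: 0.0
grip_force: 1.6
jig [ -0.7 -48.3 -11.7] F [ 1.5 -1.1  4. ] grip 1.6204966278746724 0.022028116522565134 J6 [  9.5  -2.4 113.1  22.4  53.5  32.6] M [-0.27 -0.2  -0.04]
time: 7.68
tool_pos: [560.0, 269.5, 73.2]
tcp_rot: [180.0, -25.1, 55.9]
ft_force: [1.3, -2.4, 4.3]
finger_gap: 0.5
grip_force: 1.8
jig [ -0.7 -48.2 -17.7] F [ 0.6 -2.4  4.4] grip 1.8187831132672727 0.45487490556576055 J6 [  9.7  -1.6 113.   22.6  52.8  32.5] M [-0.2  -0.23 -0.12]
side 0.9 [210.4 164.7]
side 0.4 [216.3 157.4]
side 0.2 [220.3 155.5]
side 0 [225.1 154.4]
[(array([537.9,  77.9]), np.int32(112)), (array([127. , 134.8]), np.int32(50)), (array([514.7, 143. ]), np.int32(252)), (array([222.1, 155.3]), np.int32(96)), (array([313.2, 157.5]), np.int32(33)), (array([ 68. , 184.3]), np.int32(1189)), (array([303.5, 265.5]), np.int32(208)), (array([286.9, 387.7]), np.int32(950))]
scene 0.9 [180.8 161. ]
scene 0.4 [187.6 154.2]
scene 0.2 [192.1 152. ]
scene 0 [197.3 150.4]
[(array([11.6, 93. ]), np.int32(181)), (array([539.6,  93.7]), np.int32(97)), (array([285.9, 138.8]), np.int32(28)), (array([193.3, 151.7]), np.int32(84)), (array([512.5, 151.2]), np.int32(201)), (array([  1.9, 174.2]), np.int32(83)), (array([311. , 256.7]), np.int32(226)), (array([346. , 384.8]), np.int32(714))]
```

```bash

echo '[{"pos":[0, 0, 0.0075], "finger_gap":0}, {"pos":[0, 0, 0.0125], "finger_gap":0}, {"pos":[0, 0, 0.0125], "finger_gap":0}]' > path.dat && python3 steer.py path.dat; python3 st.py;echo '[{"pos":[0, 0, 0.005], "finger_gap":0}, {"pos":[0, 0, 0.01], "finger_gap":0}, {"pos":[0, 0, 0.01], "finger_gap":0}]' > path.dat && python3 steer.py path.dat; python3 st.py
```

```text
time: 8.15
tool_pos: [561.1, 271.1, 68.5]
tcp_rot: [180.0, -25.1, 55.9]
ft_force: [3.4, -2.5, 3.5]
finger_gap: 0.5
grip_force: 2.3
jig [ -0.9 -48.2 -22.8] F [ 1.3 -4.2  3.3] grip 2.348041757941246 0.48461521700178606 J6 [  9.9  -1.  112.9  22.7  52.3  32.5] M [-0.35 -0.41 -0.22]
time: 8.52
tool_pos: [561.8, 271.8, 67.0]
tcp_rot: [180.0, -25.0, 56.0]
ft_force: [-19.4, -21.0, 32.6]
finger_gap: -0.2
grip_force: 20.9
jig [ -0.7 -48.5 -24.5] F [-11.8   4.6  41.5] grip 20.89380294084549 -0.22273607626400133 J6 [ 10.   -0.7 112.8  22.6  52.2  32.4] M [-1.47  1.91  0.36]
```

Converted, -147 mm / 400 = -0.3675, 108.5 mm / 400 = 0.2713.

```bash
echo '[{"pos":[0, 0, -0.075], "finger_gap":0}, {"pos":[0, 0, -0.2], "finger_gap":0}, {"pos":[0, 0, -0.325], "finger_gap":0}, {"pos":[-0.01, 0.125, -0.3675], "finger_gap":0}, {"pos":[-0.01, 0.2375, -0.3675], "finger_gap":50}, {"pos":[-0.01, 0.2713, -0.3675], "finger_gap":50}, {"pos":[-0.01, 0.2713, -0.3675], "finger_gap":50}]' > path.dat && python3 steer.py path.dat; python3 st.py; python3 - <<'E'
from bench import r
from fit import *
for c in("side","scene"):
    im=r.snapshot(c);h=cv2.cvtColor(im["pixels"],cv2.COLOR_BGR2HSV)
    mk=((h[...,0]<8)|(h[...,0]>172))&(h[...,1]>150)&(h[...,2]>90);mk[:,:150]=0;mk[:,340:]=0
    n,l,stt,ce=cv2.connectedComponentsWithStats(mk.astype(np.uint8))
    for t in(.1,0):
        k=q.copy();k[4]=t;print(c,t,proj(im,model(k)[0]["handle"])[0].round(1))
    print([(ce[i].round(1),stt[i,4]) for i in range(1,n) if stt[i,4]>15])
E
```

```text
time: 9.4
tool_pos: [613.6, 157.4, 194.2]
tcp_rot: [-179.8, -25.0, 55.8]
ft_force: [-0.1, -0.5, -0.1]
finger_gap: 49.6
grip_force: 0.0
jig [  -7.4 -154.9  119. ] F [-0.4 -0.2  0.1] grip 0.0 49.6063115133493 J6 [ -3.5  -3.  101.   22.8  70.4  25.1] M [-0.18  0.18  0.04]
side 0.1 [222.6 154.8]
side 0 [225.1 154.4]
[(array([224.5, 154.3]), np.int32(95)), (array([313.2, 157.5]), np.int32(33)), (array([303.7, 265.5]), np.int32(210)), (array([286.8, 387.6]), np.int32(959))]
scene 0.1 [194.6 151.2]
scene 0 [197.3 150.4]
[(array([285.9, 138.8]), np.int32(28)), (array([196.2, 150.4]), np.int32(79)), (array([311. , 256.7]), np.int32(224)), (array([330.3, 379.3]), np.int32(271))]
```

```bash
python3 - <<'E'
from bench import r
from fit import *
a,b=r.snapshot("side"),r.snapshot("scene")
x,e=tri([(a,(313.2,157.5)),(b,(285.9,138.8))]);print("red",x.round(1),np.round(e,1))
h=np.array([630,178.2,144.2]);v=J.T@(x-h);print("red in jig",v.round(1),np.degrees(np.arctan2(v[1],v[0])))
x,e=tri([(d[c],p) for c,k,p in obs if k=="black"]);v=J.T@(h-x);print("black",v.round(1),np.degrees(np.arctan2(v[1],v[0])))
s=r.sense();T=s["tool_pos"];Rc=rpy(s["tcp_rot"])
ang=np.radians(-62)
Bx=J@[np.cos(ang),np.sin(ang),0];z=-J[:,2];Rt=np.c_[-Bx,np.cross(z,-Bx),z]
print("above",rel((T,Rc),h+60*J[:,2],Rt),"xyz in tool axes",Rc.T@(h-T))
E
```

```text
red [691.9 170.  156.7] [0.4 0.4]
red in jig [ 30.1 -56.1  -0.3] -61.82123593006674
black [ 32.8 -65.3  -0.3] -63.354891980694894
above [ 6.0000e-02  7.0000e-02 -1.1842e+02  1.7600e+00  3.0600e+00 -2.8200e+00] xyz in tool axes [ 1.7523255   2.9845465  57.17844494]
```

Converted, -3 mm / 400 = -0.0075, 2 mm / 400 = 0.005, -80 degrees / 90 = -0.8889.

```bash
echo '[{"turn_vec":[0, 0, -0.1111], "pos":[0.0025, 0.005, -0.0075], "finger_gap":50}, {"turn_vec":[0, 0, -0.2222], "pos":[0.005, 0.0075, -0.0075], "finger_gap":50}, {"turn_vec":[0, 0, -0.3333], "pos":[0.005, 0.0075, -0.0075], "finger_gap":50}, {"turn_vec":[0, 0, -0.4444], "pos":[0.005, 0.0075, -0.0075], "finger_gap":50}, {"turn_vec":[0, 0, -0.5556], "pos":[0.005, 0.0075, -0.0075], "finger_gap":50}, {"turn_vec":[0, 0, -0.6667], "pos":[0.005, 0.0075, -0.0075], "finger_gap":50}, {"turn_vec":[0, 0, -0.7778], "pos":[0.005, 0.0075, -0.0075], "finger_gap":50}, {"turn_vec":[0, 0, -0.8889], "pos":[0.005, 0.0075, -0.0075], "finger_gap":50}]' > path.dat && python3 steer.py path.dat
echo '[{"turn_vec":[0, 0, -0.1111], "finger_gap":50}, {"turn_vec":[0, 0, -0.2222], "finger_gap":50}, {"turn_vec":[0, 0, -0.3333], "finger_gap":50}, {"turn_vec":[0, 0, -0.4222], "finger_gap":50}, {"turn_vec":[0, 0, -0.4222], "finger_gap":50}]' > path.dat && python3 steer.py path.dat
python3 st.py; cat > rl.py <<'E'
import sys
from bench import r
from fit import *
h=np.array([630,178.2,144.2])
s=r.sense();T=s["tool_pos"];Rc=rpy(s["tcp_rot"]);B0=(h-T)
b=Rc[:,0];v=J.T@b
print("hub in tool",(Rc.T@B0).round(1),"tool x angle in jig",np.degrees(np.arctan2(v[1],v[0])).round(1),"z err",np.degrees(np.arccos(-Rc[:,2]@J[:,2])).round(2))
E
python3 rl.py
```

```text
time: 10.6
tool_pos: [616.4, 157.1, 199.4]
tcp_rot: [155.3, -4.1, 137.3]
ft_force: [0.1, -0.0, 0.0]
finger_gap: 50.1
grip_force: 0.0
time: 11.22
tool_pos: [616.6, 156.9, 199.5]
tcp_rot: [157.6, 11.4, 171.7]
ft_force: [-0.8, -0.2, -0.1]
finger_gap: 49.8
grip_force: 0.0
jig [  -4.  -157.6  123.2] F [-0.5  0.5  0.1] grip 0.0 49.75147175773113 J6 [ -3.5  -2.9 100.3  22.7  70.8 -92.8] M [-0.18  0.11 -0.02]
hub in tool [ 0.9 -0.2 60.7] tool x angle in jig 117.5 z err 0.15
```

Converted, 75 mm / 400 = 0.1875, 60 mm / 400 = 0.15.

```bash
echo '[{"pos":[0.0025, 0, 0.075], "finger_gap":50}, {"pos":[0.0025, 0, 0.15], "finger_gap":50}, {"pos":[0.0025, 0, 0.1875], "finger_gap":50}, {"pos":[0.0025, 0, 0.1875], "finger_gap":50}]' > path.dat && python3 steer.py path.dat; python3 st.py
echo '[{"pos":[0, 0, 0.03], "finger_gap":50}, {"pos":[0, 0, 0.0575], "finger_gap":50}, {"pos":[0, 0, 0.07], "finger_gap":50}, {"pos":[0, 0, 0.07], "finger_gap":50}]' > path.dat && python3 steer.py path.dat; python3 st.py
```

```text
time: 11.72
tool_pos: [632.9, 183.1, 130.0]
tcp_rot: [157.6, 11.3, 171.7]
ft_force: [-0.3, -1.0, 0.4]
finger_gap: 50.3
grip_force: 0.0
jig [  -5.5 -156.8   47.2] F [-0.7 -0.3  0.8] grip 0.0 50.28984981796942 J6 [ -0.6   3.4 101.5  23.4  62.9 -93. ] M [-0.12  0.08 -0.03]
time: 12.22
tool_pos: [640.3, 192.5, 105.2]
tcp_rot: [157.6, 11.4, 171.7]
ft_force: [-0.3, 0.2, 0.1]
finger_gap: 49.9
grip_force: 0.0
jig [  -5.1 -157.7   19.7] F [0.  0.3 0.1] grip 0.0 49.87292417250022 J6 [  0.4   6.1 101.4  23.8  60.1 -93.3] M [-0.16  0.13 -0.05]
```

```bash
echo '[{"finger_gap":15}, {"finger_gap":15}, {"finger_gap":15}, {"finger_gap":15}, {"finger_gap":15}]' > path.dat && python3 steer.py path.dat 60; python3 st.py; python3 rl.py
```

```text
time: 12.85
tool_pos: [641.0, 192.7, 106.8]
tcp_rot: [157.5, 11.5, 171.7]
ft_force: [-2.3, 1.4, 4.2]
finger_gap: 19.3
grip_force: 60.5
jig [  -4.  -158.2   20.9] F [1.7 2.7 3.8] grip 60.451220870018005 19.311949724710672 J6 [  0.4   6.  101.3  23.8  60.1 -93.3] M [0.32 0.32 0.25]
hub in tool [  1.2  -0.  -41.6] tool x angle in jig 117.6 z err 0.22
```

Converted, 0.7 mm / 400 = 0.0018, 0.6 mm / 400 = 0.0015, 78 degrees / 90 = 0.8667.

```bash
echo '[{"turn_vec":[0, 0, 0.0889], "pos":[0, 0, 0.0003], "finger_gap":15}, {"turn_vec":[0, 0, 0.2], "pos":[0, 0, 0.0005], "finger_gap":15}, {"turn_vec":[0, 0, 0.3111], "pos":[0, 0, 0.0008], "finger_gap":15}, {"turn_vec":[0, 0, 0.4222], "pos":[0, 0, 0.001], "finger_gap":15}, {"turn_vec":[0, 0, 0.5333], "pos":[0, 0, 0.001], "finger_gap":15}, {"turn_vec":[0, 0, 0.6444], "pos":[0, 0, 0.0013], "finger_gap":15}, {"turn_vec":[0, 0, 0.7556], "pos":[0, 0, 0.0015], "finger_gap":15}, {"turn_vec":[0, 0, 0.8667], "pos":[0, 0, 0.0018], "finger_gap":15}]' > path.dat && python3 steer.py path.dat; python3 st.py;python3 rl.py
```

```text
time: 13.85
tool_pos: [640.0, 192.1, 105.5]
tcp_rot: [163.5, -19.0, 98.4]
ft_force: [-10.1, -4.2, 9.4]
finger_gap: 19.1
grip_force: 61.6
jig [  -5.4 -157.6   20.1] F [-4.3  6.1 12.3] grip 61.56108319759369 19.06880704302633 J6 [  0.4   6.  101.4  23.7  60.1 -15. ] M [-0.25  1.45  0.65]
hub in tool [  1.    0.1 -42.4] tool x angle in jig 39.2 z err 0.12
```

Converted, 1.1 mm / 400 = 0.0028, 1 mm / 400 = 0.0025, 80 degrees / 90 = 0.8889.

```bash
echo '[{"turn_vec":[0, 0, 0.1111], "pos":[0, 0, 0.0008], "finger_gap":15}, {"turn_vec":[0, 0, 0.2222], "pos":[0, 0, 0.0013], "finger_gap":15}, {"turn_vec":[0, 0, 0.3333], "pos":[0, 0, 0.0015], "finger_gap":15}, {"turn_vec":[0, 0, 0.4444], "pos":[0, 0, 0.0018], "finger_gap":15}, {"turn_vec":[0, 0, 0.5556], "pos":[0, 0, 0.002], "finger_gap":15}, {"turn_vec":[0, 0, 0.6667], "pos":[0, 0, 0.0023], "finger_gap":15}, {"turn_vec":[0, 0, 0.7778], "pos":[0, 0, 0.0025], "finger_gap":15}, {"turn_vec":[0, 0, 0.8889], "pos":[0, 0, 0.0028], "finger_gap":15}]' > path.dat && python3 steer.py path.dat;  echo '[{"turn_vec":[0, 0, 0.1111], "pos":[0, 0, 0.0003], "finger_gap":15}, {"turn_vec":[0, 0, 0.2222], "pos":[0, 0, 0.0005], "finger_gap":15}, {"turn_vec":[0, 0, 0.2444], "pos":[0, 0, 0.0005], "finger_gap":15}, {"turn_vec":[0, 0, 0.2444], "pos":[0, 0, 0.0005], "finger_gap":15}, {"turn_vec":[0, 0, 0.2444], "pos":[0, 0, 0.0005], "finger_gap":15}]' > path.dat && python3 steer.py path.dat;python3 st.py;python3 rl.py
```

```text
time: 14.85
tool_pos: [639.2, 193.5, 104.9]
tcp_rot: [-163.1, -18.6, 12.9]
ft_force: [-19.5, -2.9, 17.5]
finger_gap: 18.9
grip_force: 62.7
time: 15.48
tool_pos: [639.3, 194.0, 104.9]
tcp_rot: [-157.5, -11.2, -8.2]
ft_force: [-19.7, -3.0, 17.0]
finger_gap: 18.7
grip_force: 62.7
jig [  -4.6 -156.    19.2] F [-4.9 14.8 21.1] grip 62.65081286430359 18.724657829992896 J6 [  0.5   6.1 101.4  23.8  60.2  86.7] M [0.73 2.33 1.02]
hub in tool [  0.9   0.4 -43.3] tool x angle in jig -62.4 z err 0.05
```

```bash
cat > red.py <<'E'
from bench import r
from fit import *
h=np.array([630,178.2,144.2])
for c in("side","scene"):
    im=r.snapshot(c);hs=cv2.cvtColor(im["pixels"],cv2.COLOR_BGR2HSV)
    mk=((hs[...,0]<8)|(hs[...,0]>172))&(hs[...,1]>130)&(hs[...,2]>70)
    n,l,stt,ce=cv2.connectedComponentsWithStats(mk.astype(np.uint8))
    L=[(ce[i].round(1).tolist(),int(stt[i,4])) for i in range(1,n) if stt[i,4]>5 and 170<ce[i][0]<340 and ce[i][1]<230]
    print(c,L)
    for t in range(0,280,30):
        a=np.radians(-62-t);print(t,proj(im,h+64*J@[np.cos(a),np.sin(a),0])[0].round(0),end=" ")
    print()
E
python3 red.py
```

```text
side [([224.5, 154.6], 103), ([267.8, 170.6], 40)]
0 [313. 158.] 30 [315. 166.] 60 [310. 175.] 90 [299. 180.] 120 [286. 181.] 150 [274. 178.] 180 [267. 170.] 210 [267. 161.] 240 [273. 153.] 270 [283. 148.] 
scene [([196.2, 150.4], 92), ([245.4, 161.1], 32)]
0 [286. 139.] 30 [290. 149.] 60 [288. 159.] 90 [280. 167.] 120 [268. 170.] 150 [255. 168.] 180 [245. 161.] 210 [242. 151.] 240 [245. 140.] 270 [253. 133.]
```

Tap is at 180°, clamp still closed. Now back a quarter turn.

Converted, -80 degrees / 90 = -0.8889.

```bash
echo '[{"turn_vec":[0, 0, -0.1111], "finger_gap":15}, {"turn_vec":[0, 0, -0.2222], "finger_gap":15}, {"turn_vec":[0, 0, -0.3333], "finger_gap":15}, {"turn_vec":[0, 0, -0.4444], "finger_gap":15}, {"turn_vec":[0, 0, -0.5556], "finger_gap":15}, {"turn_vec":[0, 0, -0.6667], "finger_gap":15}, {"turn_vec":[0, 0, -0.7778], "finger_gap":15}, {"turn_vec":[0, 0, -0.8889], "finger_gap":15}]' > path.dat && python3 steer.py path.dat;  echo '[{"turn_vec":[0, 0, -0.1], "finger_gap":15}, {"turn_vec":[0, 0, -0.1], "finger_gap":15}, {"turn_vec":[0, 0, -0.1], "finger_gap":15}]' > path.dat && python3 steer.py path.dat;python3 st.py;python3 rl.py;python3 red.py|grep '('
```

```text
time: 16.58
tool_pos: [639.8, 192.5, 105.1]
tcp_rot: [171.8, -23.6, 76.0]
ft_force: [-19.8, -9.5, 19.9]
finger_gap: 19.1
grip_force: 63.3
time: 16.95
tool_pos: [640.0, 192.4, 105.2]
tcp_rot: [168.2, -22.1, 85.3]
ft_force: [-18.3, -9.4, 18.9]
finger_gap: 18.5
grip_force: 63.3
jig [  -5.4 -157.5   19.8] F [-8.3 10.  24.7] grip 63.294246196746826 18.497510355513167 J6 [  0.4   6.1 101.4  23.7  60.1  -2.3] M [-0.37  2.5   1.02]
hub in tool [  0.8  -0.  -42.7] tool x angle in jig 26.6 z err 0.11
side [([224.5, 154.5], 102), ([297.9, 180.6], 36)]
scene [([196.2, 150.4], 92), ([278.5, 167.3], 31)]
```

Converted, 80 degrees / 90 = 0.8889.

```bash
echo '[{"turn_vec":[0, 0, 0.1111], "finger_gap":15}, {"turn_vec":[0, 0, 0.2222], "finger_gap":15}, {"turn_vec":[0, 0, 0.3333], "finger_gap":15}, {"turn_vec":[0, 0, 0.4444], "finger_gap":15}, {"turn_vec":[0, 0, 0.5556], "finger_gap":15}, {"turn_vec":[0, 0, 0.6667], "finger_gap":15}, {"turn_vec":[0, 0, 0.7778], "finger_gap":15}, {"turn_vec":[0, 0, 0.8889], "finger_gap":15}]' > path.dat && python3 steer.py path.dat;  echo '[{"turn_vec":[0, 0, 0.1111], "pos":[0, 0, 0.0003], "finger_gap":15}, {"turn_vec":[0, 0, 0.2222], "pos":[0, 0, 0.0008], "finger_gap":15}, {"turn_vec":[0, 0, 0.3333], "pos":[0, 0, 0.001], "finger_gap":15}, {"turn_vec":[0, 0, 0.4444], "pos":[0, 0, 0.0013], "finger_gap":15}, {"turn_vec":[0, 0, 0.5111], "pos":[0, 0, 0.0013], "finger_gap":15}, {"turn_vec":[0, 0, 0.5111], "pos":[0, 0, 0.0013], "finger_gap":15}, {"turn_vec":[0, 0, 0.5111], "pos":[0, 0, 0.0013], "finger_gap":15}]' > path.dat && python3 steer.py path.dat;python3 st.py;python3 rl.py;python3 red.py|grep '('
```

```text
time: 18.05
tool_pos: [639.2, 193.8, 104.9]
tcp_rot: [-159.4, -14.4, 0.1]
ft_force: [-19.3, -2.3, 18.2]
finger_gap: 19.1
grip_force: 62.7
time: 18.92
tool_pos: [639.7, 194.6, 104.9]
tcp_rot: [-155.3, 4.0, -42.1]
ft_force: [-17.4, 0.9, 18.1]
finger_gap: 19.2
grip_force: 62.6
jig [  -3.9 -156.1   18.9] F [-0.4 15.  20.1] grip 62.55248665809631 19.210958051234442 J6 [  0.5   6.1 101.4  23.9  60.1 123.7] M [1.07 2.17 0.92]
hub in tool [  1.    0.5 -43.6] tool x angle in jig -99.4 z err 0.06
side [([224.5, 154.6], 103), ([267.9, 159.7], 35)]
scene [([196.2, 150.4], 92), ([241.5, 148.6], 42)]
```

Converted, -65 mm / 400 = -0.1625, -45 mm / 400 = -0.1125.

```bash
echo '[{"finger_gap":50}, {"finger_gap":50}, {"finger_gap":50}, {"pos":[0, 0, -0.05], "finger_gap":50}, {"pos":[0, 0, -0.1125], "finger_gap":50}, {"pos":[0, 0, -0.1625], "finger_gap":50}, {"pos":[0, 0, -0.1625], "finger_gap":50}]' > path.dat && python3 steer.py path.dat; python3 st.py
echo '[{"turn_vec":[0, 0, -0.1111], "finger_gap":50}, {"turn_vec":[0, 0, -0.2222], "finger_gap":50}, {"turn_vec":[0, 0, -0.3333], "finger_gap":50}, {"turn_vec":[0, 0, -0.4444], "finger_gap":50}, {"turn_vec":[0, 0, -0.5556], "finger_gap":50}, {"turn_vec":[0, 0, -0.6667], "finger_gap":50}, {"turn_vec":[0, 0, -0.7778], "finger_gap":50}, {"turn_vec":[0, 0, -0.8889], "finger_gap":50}]' > path.dat && python3 steer.py path.dat
echo '[{"turn_vec":[0, 0, -0.1111], "finger_gap":50}, {"turn_vec":[0, 0, -0.2222], "finger_gap":50}, {"turn_vec":[0, 0, -0.3333], "finger_gap":50}, {"turn_vec":[0, 0, -0.4444], "finger_gap":50}, {"turn_vec":[0, 0, -0.5556], "finger_gap":50}, {"turn_vec":[0, 0, -0.6667], "finger_gap":50}, {"turn_vec":[0, 0, -0.7778], "finger_gap":50}, {"turn_vec":[0, 0, -0.8889], "finger_gap":50}]' > path.dat && python3 steer.py path.dat
echo '[{"turn_vec":[0, 0, -0.1111], "finger_gap":50}, {"turn_vec":[0, 0, -0.2222], "finger_gap":50}, {"turn_vec":[0, 0, -0.2222], "finger_gap":50}, {"turn_vec":[0, 0, -0.2222], "finger_gap":50}]' > path.dat && python3 steer.py path.dat; python3 st.py; python3 rl.py;python3 red.py|grep '('
```

```text
time: 19.9
tool_pos: [627.4, 169.7, 165.7]
tcp_rot: [-155.1, 3.6, -42.3]
ft_force: [-0.0, 0.3, -0.2]
finger_gap: 50.0
grip_force: 0.0
jig [  -3.2 -159.5   85.6] F [ 0.1  0.2 -0.3] grip 0.0 50.0043288302596 J6 [ -2.    0.  101.1  23.   66.5 124.1] M [-0.21  0.12 -0.05]
time: 20.9
tool_pos: [625.4, 170.6, 161.5]
tcp_rot: [-171.4, -23.6, 35.5]
ft_force: [-0.0, 0.9, -0.0]
finger_gap: 49.7
grip_force: 0.0
time: 21.9
tool_pos: [625.3, 170.6, 161.4]
tcp_rot: [157.8, -11.8, 119.6]
ft_force: [0.3, -0.8, 0.0]
finger_gap: 49.9
grip_force: 0.0
time: 22.4
tool_pos: [625.6, 170.5, 162.0]
tcp_rot: [155.3, -4.0, 137.6]
ft_force: [0.2, 0.2, 0.1]
finger_gap: 49.6
grip_force: 0.0
jig [  -5.1 -157.6   82.3] F [ 0.3 -0.1 -0. ] grip 0.0 49.574801511575465 J6 [ -2.    0.3 101.2  23.   66.5 -55.7] M [-0.15  0.12 -0.03]
hub in tool [ 0.7  0.4 19.8] tool x angle in jig 80.3 z err 0.14
side [([228.2, 53.0], 16), ([224.5, 154.6], 103), ([267.9, 159.7], 35)]
scene [([196.1, 150.4], 93), ([241.5, 148.6], 41)]
```

Converted, 63.5 mm / 400 = 0.1588, 60 mm / 400 = 0.15.

```bash
echo '[{"pos":[0, 0, 0.0625], "finger_gap":50}, {"pos":[0, 0, 0.1125], "finger_gap":50}, {"pos":[0, 0, 0.15], "finger_gap":50}, {"pos":[0, 0, 0.1588], "finger_gap":50}, {"pos":[0, 0, 0.1588], "finger_gap":15}, {"pos":[0, 0, 0.1588], "finger_gap":15}, {"pos":[0, 0, 0.1588], "finger_gap":15}, {"pos":[0, 0, 0.1588], "finger_gap":15}]' > path.dat && python3 steer.py path.dat 60; echo '[{"finger_gap":15}, {"finger_gap":15}]' > path.dat && python3 steer.py path.dat;python3 st.py; python3 rl.py
echo '[{"turn_vec":[0, 0, 0.0889], "pos":[0, 0, 0.0003], "finger_gap":15}, {"turn_vec":[0, 0, 0.1778], "pos":[0, 0, 0.0005], "finger_gap":15}, {"turn_vec":[0, 0, 0.2667], "pos":[0, 0, 0.0005], "finger_gap":15}, {"turn_vec":[0, 0, 0.3556], "pos":[0, 0, 0.0008], "finger_gap":15}, {"turn_vec":[0, 0, 0.4444], "pos":[0, 0, 0.0008], "finger_gap":15}, {"turn_vec":[0, 0, 0.5111], "pos":[0, 0, 0.001], "finger_gap":15}, {"turn_vec":[0, 0, 0.5556], "pos":[0, 0, 0.001], "finger_gap":15}, {"turn_vec":[0, 0, 0.5556], "pos":[0, 0, 0.001], "finger_gap":15}]' > path.dat && python3 steer.py path.dat;python3 st.py; python3 rl.py;python3 red.py
```

```text
time: 23.5
tool_pos: [641.2, 192.5, 105.8]
tcp_rot: [155.2, -3.8, 137.8]
ft_force: [-3.4, -3.5, 4.9]
finger_gap: 18.7
grip_force: 60.8
time: 23.75
tool_pos: [641.2, 192.4, 105.8]
tcp_rot: [155.2, -3.8, 137.8]
ft_force: [-4.1, -4.1, 5.2]
finger_gap: 19.2
grip_force: 61.0
jig [  -4.4 -158.5   20.1] F [-3.   1.1  7.1] grip 60.97554802894592 19.182287898195014 J6 [  0.4   6.1 101.3  23.8  60.  -56.3] M [-0.43  0.64  0.1 ]
hub in tool [  1.3  -0.3 -42.4] tool x angle in jig 80.6 z err 0.23
time: 24.75
tool_pos: [640.3, 192.2, 104.9]
tcp_rot: [166.6, -21.3, 89.4]
ft_force: [-10.8, -6.3, 9.5]
finger_gap: 19.1
grip_force: 61.8
jig [  -5.5 -157.8   19.5] F [-6.1  5.5 13.4] grip 61.842613220214844 19.086338374754224 J6 [  0.4   6.1 101.4  23.7  60.1  -6.2] M [-0.75  1.48  0.23]
hub in tool [  1.1  -0.2 -43. ] tool x angle in jig 30.5 z err 0.14
side [([224.5, 154.6], 103)]
0 [313. 158.] 30 [315. 166.] 60 [310. 175.] 90 [299. 180.] 120 [286. 181.] 150 [274. 178.] 180 [267. 170.] 210 [267. 161.] 240 [273. 153.] 270 [283. 148.] 
scene [([250.5, 132.4], 19), ([196.2, 150.4], 92)]
0 [286. 139.] 30 [290. 149.] 60 [288. 159.] 90 [280. 167.] 120 [268. 170.] 150 [255. 168.] 180 [245. 161.] 210 [242. 151.] 240 [245. 140.] 270 [253. 133.]
```

Converted, 4 degrees / 90 = 0.0444.

```bash
for i in 1; do echo '[{"turn_vec":[0, 0, 0.0222], "finger_gap":15}, {"turn_vec":[0, 0, 0.0444], "finger_gap":15}, {"turn_vec":[0, 0, 0.0444], "finger_gap":15}]' > path.dat && python3 steer.py path.dat;python3 st.py; python3 rl.py; done; echo '[{"turn_vec":[0, 0, 0.0222], "finger_gap":15}, {"turn_vec":[0, 0, 0.0444], "finger_gap":15}, {"turn_vec":[0, 0, 0.0444], "finger_gap":15}]' > path.dat && python3 steer.py path.dat;python3 st.py; python3 rl.py; python3 -c "
from bench import r;from fit import *
s=r.sense();print('Mz about axis',s['wrist_torque']@J[:,2])"
```

```text
time: 25.22
tool_pos: [640.2, 192.2, 104.9]
tcp_rot: [168.1, -22.1, 85.3]
ft_force: [-10.4, -8.3, 8.7]
finger_gap: 19.0
grip_force: 62.0
jig [  -5.5 -157.8   19.5] F [-7.7  4.1 13.2] grip 62.03076481819153 18.970179732330667 J6 [  0.4   6.1 101.4  23.7  60.1  -2.3] M [-0.9   1.23  1.  ]
hub in tool [  1.1  -0.2 -43. ] tool x angle in jig 26.6 z err 0.15
time: 25.6
tool_pos: [640.2, 192.2, 104.9]
tcp_rot: [169.7, -22.8, 81.2]
ft_force: [-10.8, -8.3, 8.0]
finger_gap: 18.5
grip_force: 69.8
jig [  -5.5 -157.7   19.5] F [-8.3  4.4 12.6] grip 69.79251623153687 18.47748886583129 J6 [  0.4   6.1 101.4  23.7  60.1   1.6] M [-1.28  0.74  2.26]
hub in tool [  1.   -0.2 -43. ] tool x angle in jig 22.7 z err 0.17
Mz about axis 2.084454721350612
```

Converted, -130 mm / 400 = -0.325, -100 mm / 400 = -0.25.

```bash
echo '[{"finger_gap":60}, {"finger_gap":60}, {"finger_gap":60}, {"pos":[0, 0, -0.05], "finger_gap":60}, {"pos":[0, 0, -0.125], "finger_gap":60}, {"pos":[0, 0, -0.25], "finger_gap":60}, {"pos":[0, 0, -0.325], "finger_gap":60}, {"pos":[0, 0, -0.325], "finger_gap":60}]' > path.dat && python3 steer.py path.dat; python3 st.py; python3 red.py; python3 - <<'E'
from bench import r
from fit import *
h=np.array([629.6,177.4,142.2]) 
s=r.snapshot("side");b=r.snapshot("scene")
def c(im):
    hs=cv2.cvtColor(im["pixels"],cv2.COLOR_BGR2HSV);mk=((hs[...,0]<8)|(hs[...,0]>172))&(hs[...,1]>130)&(hs[...,2]>70)
    n,l,st,ce=cv2.connectedComponentsWithStats(mk.astype(np.uint8))
    L=[i for i in range(1,n) if st[i,4]>8 and 235<ce[i][0]<340 and 120<ce[i][1]<200]
    return ce[max(L,key=lambda i:st[i,4])] if L else None
ps=[(im,c(im)) for im in(s,b)];print([p for _,p in ps])
x,e=tri(ps);v=J.T@(x-np.array([630,178.2,144.2]));print(v,e,"tap",(-62-np.degrees(np.arctan2(v[1],v[0])))%360)
E
```

```text
time: 26.6
tool_pos: [612.1, 146.2, 227.6]
tcp_rot: [169.2, -23.0, 81.2]
ft_force: [-0.2, 0.0, -0.5]
finger_gap: 60.0
grip_force: 0.0
jig [  -2.5 -159.8  153.5] F [-0.2  0.2 -0.4] grip 0.0 60.01284846655702 J6 [-4.7 -5.1 99.5 22.6 73.6  2.2] M [-0.19  0.11 -0.02]
side [([228.2, 53.0], 16), ([224.5, 154.6], 103), ([282.3, 148.5], 22)]
0 [313. 158.] 30 [315. 166.] 60 [310. 175.] 90 [299. 180.] 120 [286. 181.] 150 [274. 178.] 180 [267. 170.] 210 [267. 161.] 240 [273. 153.] 270 [283. 148.] 
scene [([252.1, 133.1], 32), ([196.2, 150.4], 92)]
0 [286. 139.] 30 [290. 149.] 60 [288. 159.] 90 [280. 167.] 120 [268. 170.] 150 [255. 168.] 180 [245. 161.] 210 [242. 151.] 240 [245. 140.] 270 [253. 133.] 
[array([282.31818182, 148.45454545]), array([252.09375, 133.0625 ])]
[57.58517237 32.1548913  -1.96159925] [0.7461776470656075, 0.74617764706561] tap 268.8215164427491
```

```bash
python3 -c "
from bench import r;print(r.hand_in())"
```

```text
the job is handed in; nothing more can be done
None
```

The job is handed in; the verdict was not shown. By my measurements the clamp is closed against its stop, and the tap went half a turn forward, a quarter back, then to its stop (about 269° in the images, with wrist torque rising to 2 N m). I re-gripped the wrench once partway through the last stroke, and the robot never worked near the bottle, caliper or spool.

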